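# Hook and close the cover of a microscope lamp box

## Robot

A 6-joint arm with a two-finger parallel gripper is mounted at the origin on the work surface. World frame = base frame: x ahead of the robot, y to its left, z up, the work surface at z = 0. Lengths are in mm, angles in rad, forces in N, time in s.
With the tool pointing down it reaches from about 300 to 875 mm from the base axis. Payload 4.2 kg.
Tool frame: the origin (TCP) lies midway between the tips of the shut fingers; the grasp point (between the pads) lies manip.tcp_to_grasp behind it (manip.tcp_to_grasp is the distance from the TCP to the grasp point, in mm); z points along the fingers, y is the direction in which the jaws open and shut (so a half turn about z gives the same grasp; the last joint's range is limited). The gripper opens to 85 mm and grips with 20 to 120 N. Pads are 22 mm wide; open, the fingers measure 114 mm over their backs; the gripper's body (76 mm by 85 mm) begins 54 mm behind the grasp point. The pads swing forward as they close: fully open they stand 13 mm farther back than shut.
Start: joints at [-1.159, 0.32, 1.565, -0, 1.257, -0.02], TCP at [240.646, -522.237, 231.338] pointing down, gripper open.
Joint ranges: [-3.11, 3.11], [-0.84, 2.01], [0.21, 2.61], [-1.34, 4.49], [0.05, 2.63], [-2.56, 2.56]. Speed limits (rad/s): [2.57, 2.57, 3.14, 3.14, 3.14, 3.14].

## Interface

Orientations are given as a unit quaternion [x, y, z, w].
In Python, from plant import manip gives the robot as it stands.
- The arm moves only by the tool drive_tool, never from a script. Its arguments are lists of equal length, an entry for each row: "rot": the turn, a rotation vector about the tool's x, y, z in rad, a list of three; "delta_pos": the shift along the tool's x, y, z in m, a list of three; "grip": the opening, from 0 (shut) to 1 (fully open). In form: {"rot": [[rx, ry, rz], ...], "delta_pos": [[tx, ty, tz], ...], "grip": [grip, ...]}. A call has 1 to 5 rows; each row is the pose to reach, as a shift and turn from the pose commanded when the call began, along the tool's axes at that moment; what a row does not reach only later rows make up. A row lasts 1/8 s, in which the tool goes at most 62.5 mm and 10.7 degrees, less where a joint would pass 70% of its speed; a pose out of reach is approached as far as the arm can. A call with a gripper value outside its range is refused whole. The fingers move at their own pace and stop on an object; "force" is the grip in N (left out, the last holds). Time passes only in rows, so rows that repeat a pose let the fingers close. It gives the time, the measured TCP pose, the force and the opening at its end, in the units of the state.
- manip.observe(): the state, without advancing time (a new reading comes with each control period).
- manip.snapshot(name): name is "scene" or "top" or "wrist"; returns (picture, depth): 384x512x3 uint8, red, green, blue; 384x512 float32, mm along the optical axis (not along the pixel's ray), 0 where there is no reading.
- manip.camera_info(name): a dict with "fx", "fy", "cx", "cy" (pixels), "k1" (the pictures are not rectified: a ray, as slopes to the right and down, at radius r is drawn at 1 + k1 r^2 times it, then the intrinsics apply), "camera_from_world" (4x4, takes a point from world to camera coordinates). Camera axes: x right, y up, looking along -z (the intrinsics and any distortion apply to the point x, -y, -z); pixel columns grow to the right and rows downward; lengths in mm; the calibration is good to about 2 mm. A picture is of the moment at which its call begins: read the wrist's pose just before it. camera_info takes no time and is no camera call; for the wrist camera it gives the pose at the moment of the call.
- manip.finish_job(): hands the job in, once; it reports no verdict.
Trained networks look in the newest picture that a camera, given by its name, has taken for a name from the list of things; names that differ only in an ending like _2 or _b are one class to them, and where a whole thing is asked for, a point or a joint stands for the part that bears it (a point fixed in the world has none). Each returns a list of dicts, best first, with "conf" (0 to 1); they miss things now and then, are a little off and sometimes report something else, mostly with a low value. They report only what shows in the picture. A call takes as long as a camera call. They do not tell look-alikes from the thing itself.
- manip.boxes_of(thing, camera): "uv" ([column, row] in pixels, amid what is visible of it).
- manip.outline_of(thing, camera): "mask" (384x512 bool, what is visible of it) and "uv" ([column, row] in pixels, amid what is visible of it).
- manip.spot_point(thing, camera): "uv" ([column, row] in pixels: a listed point, or the origin of a listed thing).
The state is a dict: "time_s": time; "joint_pos": joint angles; "dq": joint speeds; "joint_torque": joint torques, N m; "tool_pos": TCP position; "tcp_rot": TCP orientation; "ft_force": force on the tool from outside, world axes, zero at the start; "moment": the same for the moment, N m; "finger_gap": finger opening in mm.
Only numpy, scipy, OpenCV 4.12 (cv2) and the standard library are available. Lean on these libraries where they do the work, as an engineer would, in place of code of your own. Each camera call takes 0.05 s, during which the arm holds its last target.

## Task

Put the blue cover back on the open microscope lamp box: tilt it, slide its steel lip under the black ledge with a light touch until the plate just meets the ledge, then swing the free end down and press it home until the orange spring catch snaps over it and the cover lies flush. Handle it gently, without forcing the cover or the box, leave the other things on the bench where they are, and let go at the end.

Things in the scene. Friction and masses are not known exactly. Their poses are not given: they have to be found in the camera images.
- lamp_box: White microscope lamp box fixed to the bench, 220 (x) x 130 (y) x 70 mm high, open on top. Origin: centre of its underside, z up. Inside sits a seat frame that was set by hand anywhere from -12 to +12 mm along x and is tight there; its setting is not measured, so feel for the ledge. All frame positions given are for setting 0. Opening: x -66..66.5, y -47.5..47.5.
- ledge_mean (a point): Middle of the lower inner edge of the frame's black ledge at setting 0: (-66, 0, 64) mm in the lamp box frame, axes as the lamp box; the real edge lies up to 12 mm to either side in x. The ledge spans x -88..-66, z 64..70, the opening's whole width, over free space from z 20 to 64; the box's end wall begins at x -105 whatever the setting.
- catch_mean (a point): Tip of the orange catch's nose at setting 0, 26 mm wide: (62.7, 0, 72.7) mm in the lamp box frame; it moves with the frame. Its face slopes up and back, 65 deg from level, to z 83. Beside it a thin fence (inner face x 66.5, y 16..47.5 both sides) stands up to z 83 on the frame's far bar. Rails along both long sides (7.5 wide, x -42..66, top z 64) carry the cover; free between them to z 42.
- catch (a joint): Spring catch: 0 = sprung forward (rest), to 0.008 m = pushed back to +x. A cover edge pushed down drives it back 3 to 4 mm, then it snaps over the edge by itself. Spring 1.6 N at rest plus 0.45 N per mm; with friction the free end needs about 4 to 14 N of push down. Before that the hooked cover rests on it, free end some 15 mm high (tilt about 0.11 rad).
- cover: Blue access cover, about 180 g, lying level on the bench, right side up. Origin: middle of the plate in x, y, at the level of its lowest points (bench level); z up, -x to the lip. Plate x -65..65, y -45..45, z 5.5..11.5 mm; two thin ribs below it (x 0..50, y +-25, z 0..5.5). Seated: parallel to the lamp box, origin 58.5 above its origin, top flush with its rim.
- lip_tip (a point): Middle of the upper end edge of the cover's steel lip, at (-79, 0, 4) mm in the cover frame; axes as the cover. The lip is a strip 70 wide (y), x -79..-50, z 0..4: it juts 14 beyond the plate's -x end, its top 1.5 below the plate's underside.
- free_edge (a point): Middle of the upper edge of the cover's free end, at (65, 0, 11.5) mm in the cover frame; axes as the cover. The free end is good to push down on with closed fingers.
- grip_top (a point): Middle of the top of the cover's black grip rib, at (0, 0, 41.5) mm in the cover frame; axes as the cover. The rib spans x -6..6, y -30..30, z 11.5..41.5: pinch it across its 12 mm thickness (along the cover's x).
- slide_box: Pale box of microscope slides, 92 x 122 x 34 mm, bystander; origin at the centre of its underside.
- oil_bottle: Small amber immersion oil bottle, 40 mm diameter, 75 high, bystander; origin at the centre of its underside.
- dish: Clear covered petri dish, 94 mm diameter, 20 high, bystander; origin at the centre of its underside.
Mind the look-alikes: they are no part of the job. Several things look just like the cover: the one meant starts farthest from the robot's base.

How it is judged (in metres and radians):
On the way:
1. the lip is down in the opening at the ledge, below the ledge's level, with the cover tilted and its free end up (x of lip_tip in the frame of lamp_box below -0.059 m and z of lip_tip in the frame of lamp_box between 0.035 and 0.0645 m and z of free_edge in the frame of lamp_box above 0.08 m and angle between the y axis of cover and the y axis of lamp_box, either way round below 0.15 rad), for 0.1 s.
At the end, for the whole second after the job is handed in: The cover lies flush (tilt under 0.03 rad, free edge within 2 mm of the rim height), its lip under the ledge (lip end 65 mm or more to the -x side of the box middle, 5.5 mm or more below the rim), the catch sprung forward (under 1 mm), the cover at rest and let go (x of lip_tip in the frame of lamp_box below -0.065 m and z of lip_tip in the frame of lamp_box between 0.06 and 0.0645 m and z of free_edge in the frame of lamp_box between 0.068 and 0.0722 m and angle between the z axis of cover and the z axis of lamp_box, either way round below 0.03 rad and angle between cover's own z axis and vertical below 0.03 rad and value of joint catch below 0.001 m and linear speed of cover below 0.02 m/s); the robot touches nothing.
It fails at once if the cover is forced: more than 30 N between cover and lamp box (contact force between cover and lamp_box above 30 N).
It fails at once if the ledge is not felt for lightly: more than 15 N between cover and lamp box while the free end is still up (over 22 mm above the rim) (contact force between cover and lamp_box above 15 N and z of free_edge in the frame of lamp_box above 0.092 m).
It fails at once if the robot pushes on the lamp box with more than 20 N (contact force between any of the arm, the fingers and lamp_box above 20 N).
It fails at once if a bystander (slide box, oil bottle, dish) is moved by more than 20 mm (distance of any of slide_box, oil_bottle, dish from where it was at the start of the episode above 0.02 m).
It also fails if it takes over 54 s, if anything falls off the work surface, if the arm or the gripper's body presses on something with over 40 N, if the wrist force passes 120 N, or if a joint passes its speed limit or range.

## Working session

There is one attempt and no reset: what is moved stays moved. The work goes in short steps, Python scripts to look and compute and a tool call to move; the robot and the scene stay as the last step left them, time stands still between calls to the robot, and variables do not carry over. Pictures are saved under pics/ and viewed, and the job is handed in when it is done.

Besides the shell and the picture viewer there is one more tool, called after "Request:" as name(argument=value, ...) on one line, values as JSON. drive_tool: Moves the arm, as the interface text tells. Its arguments: {"type":"object","properties":{"rot":{"type":"array","items":{"type":"array","items":{"type":"number"}}},"delta_pos":{"type":"array","items":{"type":"array","items":{"type":"number"}}},"grip":{"type":"array","items":{"type":"number"}},"force":{"type":"number"}},"required":["rot","delta_pos","grip"]}

```bash
ls; mkdir -p pics; python3 - <<'E'
from plant import manip
import cv2,numpy as np
o=manip.observe(); print(o, manip.tcp_to_grasp)
for n in ["scene","top"]:
    p,d=manip.snapshot(n); cv2.imwrite(f"pics/{n}0.png",p[:,:,::-1]); np.save(f"{n}_d0.npy",d); np.save(f"{n}_p0.npy",p)
    c=manip.camera_info(n); print(n,c)
    for t in ["cover","lamp_box","ledge_mean","catch_mean","grip_top","lip_tip","free_edge"]:
        try:
            r=manip.spot_point(t,n); print(n,t,[(np.round(x["uv"],1).tolist(),round(x["conf"],2)) for x in r])
        except Exception as e: print(t,e)
E
```

```text
pics
{'time_s': 0.0, 'joint_pos': array([-1.15900641e+00,  3.20316102e-01,  1.56571278e+00, -5.90831622e-06,
        1.25738743e+00, -1.99987549e-02]), 'dq': array([-1.23376265e-03,  7.74944325e-04, -6.86555958e-04,  1.44978119e-03,
        9.66033851e-04, -3.12007343e-05]), 'joint_torque': array([ 7.04012909e-04, -4.15526569e+01, -2.34162104e+01,  8.08228424e-05,
        8.29441706e-03, -2.24055032e-05]), 'tool_pos': array([ 240.43944596, -521.77832495,  230.4552557 ]), 'tcp_rot': array([ 9.76784597e-01,  2.14221892e-01, -1.80238159e-04, -8.93839529e-04]), 'ft_force': array([ 0.49293695,  0.0229667 , -0.14533235]), 'moment': array([-0.03228741, -0.00685117, -0.04116359]), 'finger_gap': 85.482967894831} 18.700000000000003
scene {'fx': 356.7188647793913, 'fy': 356.7188647793913, 'cx': 252.68413874880054, 'cy': 190.87042471442643, 'k1': 0.035315540203566004, 'camera_from_world': array([[ 4.05276282e-01,  9.13973908e-01,  2.00706452e-02,
        -2.40235640e+02],
       [-5.75365934e-01,  2.37946080e-01,  7.82518821e-01,
         2.41200032e+02],
       [ 7.10426053e-01, -3.28684284e-01
[... 1073 characters left out ...]
1.18656715e-02,  9.77651961e-01,
        -1.05212695e+03],
       [ 0.00000000e+00,  0.00000000e+00,  0.00000000e+00,
         1.00000000e+00]])}
top cover [([190.0, 196.5], 0.94), ([330.1, 287.2], 0.85), ([397.4, 181.7], 0.65), ([221.3, 266.4], 0.61), ([140.6, 256.4], 0.56)]
top lamp_box [([320.1, 195.8], 0.86)]
top ledge_mean [([324.6, 215.0], 0.62)]
top catch_mean [([329.0, 163.6], 0.93)]
top grip_top [([332.8, 287.7], 0.97), ([222.1, 268.3], 0.94), ([133.5, 256.8], 0.78), ([189.6, 190.0], 0.77)]
top lip_tip [([181.2, 223.9], 0.87), ([144.3, 287.3], 0.63), ([237.8, 237.4], 0.59), ([357.8, 277.8], 0.58)]
top free_edge [([214.2, 291.0], 0.87), ([137.3, 233.5], 0.84), ([199.9, 169.1], 0.61)]
```

View pics/scene0.png

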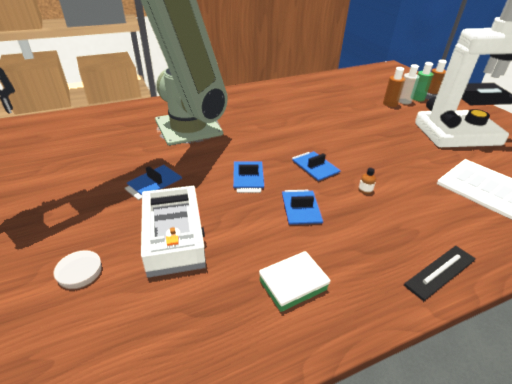

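View pics/top0.png

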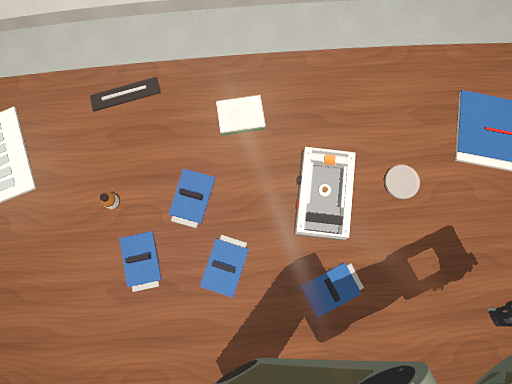

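The scene shows four identical covers: top view about (190,195), (140,260), (223,266) and (332,288). The lamp box is at (326,193) with its ledge end toward the robot at (326,220) and the catch at (330,158). The dish is at (402,181), the slide box at (240,114) and the bottle at (109,200).

```bash
cat > h.py <<'E'
import numpy as np,cv2
from plant import manip
from scipy.spatial.transform import Rotation as R
def K(c): return np.array([[c['fx'],0,c['cx']],[0,c['fy'],c['cy']],[0,0,1.]])
def undist(c,uv):
    uv=np.asarray(uv,float).reshape(-1,1,2)
    return cv2.undistortPoints(uv,K(c),np.array([c['k1'],0,0,0,0.]),None).reshape(-1,2) if False else cv2.undistortPointsIter(uv,K(c),np.array([c['k1'],0,0,0,0.]),np.eye(3),np.eye(3),(3,50,1e-9)).reshape(-1,2)
def ray(c,uv):
    s=undist(c,uv); d=np.c_[s[:,0],-s[:,1],-np.ones(len(s))]
    T=c['camera_from_world']; Rm=T[:3,:3]; o=-Rm.T@T[:3,3]
    return o,d@Rm
def onplane(c,uv,z):
    o,d=ray(c,uv); return o+d*((z-o[2])/d[:,2])[:,None]
def depthpts(c,uv,dep):
    o,d=ray(c,uv); return o+d*np.asarray(dep)[:,None]
def proj(c,P):
    P=np.asarray(P,float).reshape(-1,3);T=c['camera_from_world']; q=P@T[:3,:3].T+T[:3,3]
    s=np.c_[q[:,0]/-q[:,2],-q[:,1]/-q[:,2]]; r2=(s**2).sum(1); s=s*(1+c['k1']*r2)[:,None]
    return s*[c['fx'],c['fy']]+[c['cx'],c['cy']]
E
python3 - <<'E'
from h import *
p=np.load('top_p0.npy');d=np.load('top_d0.npy');c=manip.camera_info('top')
uv=np.stack(np.meshgrid(np.arange(512),np.arange(384)),-1).reshape(-1,2)
P=depthpts(c,uv,d.ravel()).reshape(384,512,3)
q=p.astype(int)
blue=((q[:,:,2]>q[:,:,0]+50)&(q[:,:,2]>100)).astype(np.uint8)
n,l,s,ce=cv2.connectedComponentsWithStats(blue)
for i in range(1,n):
    if s[i,4]>300:
        m=l==i; X=P[m]; X=X[(X[:,2]>0)&(X[:,2]<25)]
        (cx,cy),wh,a=cv2.minAreaRect(X[:,:2].astype(np.float32))
        print(ce[i],s[i,4],'z',np.median(X[:,2]),'centre',cx,cy,wh,a,np.hypot(cx,cy))
for n_,u in dict(bench=(260,200),box=[(345,151)],).items(): print(n_,onplane(c,[u] if n_=='bench' else u,70))
print(manip.observe()['time_s'])
for uv_ in [(330,152),(353,200),(348,236),(301,215),(325,195),(320,232)]:
    print(uv_,P[uv_[1],uv_[0]].round(1))
E
```

```text
[484.87182741 125.48445431] 3152 z 16.334107385615653 centre 711.240478515625 -679.43359375 (162.59576416015625, 198.4484100341797) 76.70034790039062 983.6122338580257
[191.75478142 195.78483607] 1464 z 11.627273889764297 centre 567.461181640625 157.44430541992188 (88.97587585449219, 130.15069580078125) 70.50824737548828 588.898040392508
[139.94682231 258.77367056] 1542 z 11.455445781921753 centre 410.044189453125 301.5147705078125 (131.11923217773438, 90.2920150756836) 8.59227466583252 508.9669872778087
[223.91859737 267.63681904] 1597 z 11.505847693507121 centre 371.6850280761719 83.07211303710938 (89.0446548461914, 129.24951171875) 68.18209075927734 380.8552691777218
[336.55083333 287.01166667] 1200 z 11.74809545975927 centre 298.95648193359375 -196.4236602783203 (89.96977233886719, 107.44444274902344) 22.66794776916504 357.7111018786587
bench [[528.78967706 -22.01705155  70.        ]]
box [[ 640.69706816 -250.45024026   70.        ]]
0.8
(330, 152) [ 643.3 -212.9   61.7]
(353, 200) [ 523.6 -271.7    0.7]
(348, 236) [ 421.8 -232.4   70. ]
(301, 215) [ 483.  -120.8   71. ]
(325, 195) [ 536.8 -192.5   31.9]
(320, 232) [ 437.2 -164.    69.8]
```

```bash
python3 - <<'E'
import cv2
p=cv2.imread('pics/top0.png')
a=cv2.resize(p[140:245,285:365],None,fx=5,fy=5,interpolation=cv2.INTER_CUBIC)
b=cv2.resize(p[160:235,160:225],None,fx=5,fy=5,interpolation=cv2.INTER_CUBIC)
import numpy as np
b=cv2.copyMakeBorder(b,0,a.shape[0]-b.shape[0],0,0,cv2.BORDER_CONSTANT)
cv2.imwrite('pics/crop0.png',np.hstack([a,b]))
E
```

```text
(no output)
```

View pics/crop0.png

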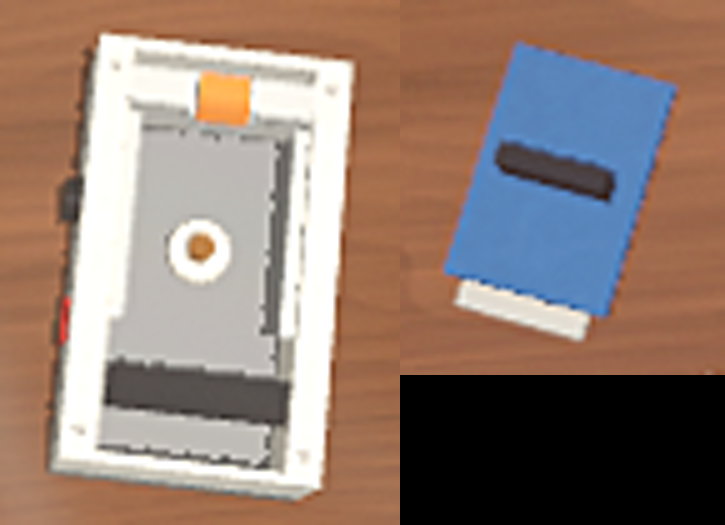

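```bash
python3 - <<'E'
from h import *
p=np.load('top_p0.npy');d=np.load('top_d0.npy');c=manip.camera_info('top')
uv=np.stack(np.meshgrid(np.arange(512),np.arange(384)),-1).reshape(-1,2)
P=depthpts(c,uv,d.ravel()).reshape(384,512,3)
m=(abs(P[:,:,2]-70)<3); m[:140]=0;m[250:]=0;m[:,:285]=0;m[:,365:]=0
r=cv2.minAreaRect(P[m][:,:2].astype(np.float32)); print(r)
# black ledge
q=p.astype(int)
k=m&(q.max(2)<90); k[:200]=0
n,l,s,ce=cv2.connectedComponentsWithStats(k.astype(np.uint8)); i=1+np.argmax(s[1:,4]); 
r2=cv2.minAreaRect(P[l==i][:,:2].astype(np.float32)); print(r2,s[i])
# scale of box in its frame
for nm in ['slide','bottle','dish']: pass
print('slide',onplane(c,[(241,114)],34),'bottle',onplane(c,[(109,200)],40),'dish',onplane(c,[(402,181)],20))
# grip rib of target
o=manip.observe(); Rt=R.from_quat(o['tcp_rot']); print(Rt.as_matrix().round(4))
ang=np.deg2rad(-19.5); print(onplane(c,[(189.6,190.0)],41.5))
E
```

```text
((540.1907958984375, -190.73052978515625), (132.2480010986328, 221.77520751953125), 78.88790893554688)
((470.6960754394531, -176.88311767578125), (88.60203552246094, 21.356962203979492), 77.98542785644531) [306 213  36  12 253]
slide [[776.96049725  10.89147802  34.        ]] bottle [[564.08254955 371.35179136  40.        ]] dish [[ 561.53535074 -406.16248554   20.        ]]
[[ 9.082e-01  4.185e-01  1.000e-04]
 [ 4.185e-01 -9.082e-01 -1.000e-04]
 [ 0.000e+00  1.000e-04 -1.000e+00]]
[[574.41535545 157.57548936  41.5       ]]
```

Request:
drive_tool(rot=[[0,0,-0.16],[0,0,-0.32],[0,0,-0.48],[0,0,-0.64],[0,0,-0.8]], delta_pos=[[0.046,-0.038,0.002],[0.092,-0.076,0.005],[0.138,-0.114,0.007],[0.184,-0.152,0.01],[0.23,-0.19,0.012]], grip=[1,1,1,1,1])

```text
time_s: 1.42
tool_pos: [370.6, -251.7, 219.5]
tcp_rot: [0.815, 0.58, 0.0, 0.0]
ft_force: [0.8, 0.1, -0.3]
finger_gap: 85.3
```

Request:
drive_tool(rot=[[0,0,0],[0,0,0],[0,0,0],[0,0,0],[0,0,0]], delta_pos=[[0.06,0.007,0.004],[0.12,0.014,0.008],[0.18,0.021,0.012],[0.24,0.028,0.016],[0.3,0.035,0.02]], grip=[1,1,1,1,1])

```text
time_s: 2.05
tool_pos: [503.6, 19.8, 199.5]
tcp_rot: [0.816, 0.578, 0.0, 0.0]
ft_force: [0.8, -0.5, 0.7]
finger_gap: 85.8
```

Request:
drive_tool(rot=[[0,0,0],[0,0,0],[0,0,0],[0,0,0]], delta_pos=[[0.05,0.006,0.003],[0.1,0.012,0.006],[0.145,0.018,0.01],[0.145,0.018,0.01]], grip=[1,1,1,1])

```text
time_s: 2.55
tool_pos: [568.8, 151.2, 188.5]
tcp_rot: [0.815, 0.579, 0.0, -0.0]
ft_force: [-1.1, -0.9, -0.3]
finger_gap: 85.3
```

```bash
python3 - <<'E'
from h import *
o=manip.observe(); print(o['time_s'],o['tool_pos'],o['tcp_rot'],o['joint_pos'])
c=manip.camera_info('wrist'); p,d=manip.snapshot('wrist'); cv2.imwrite('pics/w1.png',p[:,:,::-1]); np.save('w1p.npy',p);np.save('w1d.npy',d)
import pickle; pickle.dump((o,c),open('w1c.pkl','wb')); print(c)
E
```

```text
2.55 [568.84989601 151.19263016 188.49590236] [ 8.15246239e-01  5.79114446e-01  2.80846540e-05 -1.68552364e-04] [2.40060656e-01 3.70099084e-01 1.59972504e+00 3.62538012e-04
 1.17184062e+00 5.75432061e-01]
{'fx': 325.2395847312175, 'fy': 325.2395847312175, 'cx': 255.96198711446772, 'cy': 192.84578985905438, 'k1': -0.04560856562698059, 'camera_from_world': array([[ 9.44269856e-01, -3.29169544e-01, -1.36023485e-03,
        -4.87206685e+02],
       [ 3.12925306e-01,  8.98937809e-01, -3.06575550e-01,
        -2.86759199e+02],
       [ 1.02138101e-01,  2.89064399e-01,  9.51845356e-01,
        -4.41648499e+02],
       [ 0.00000000e+00,  0.00000000e+00,  0.00000000e+00,
         1.00000000e+00]])}
```

View pics/w1.png

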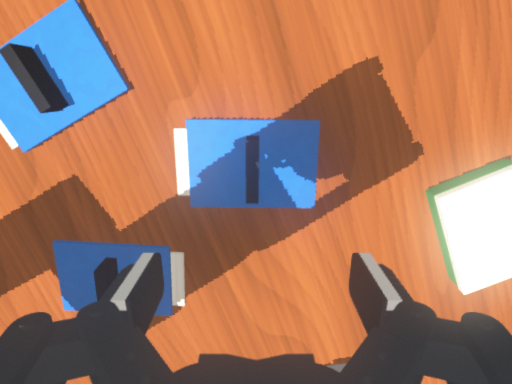

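The target cover shows at about (253,164), lip at the left (181,162) and rib at (252,169). It is aligned with the jaws. Next I fit its pose.

```bash
python3 - <<'E'
from h import *
import pickle
o,c=pickle.load(open('w1c.pkl','rb')); p=np.load('w1p.npy').astype(int); d=np.load('w1d.npy')
blue=((p[:,:,2]>p[:,:,0]+40)&(p[:,:,2]>60)).astype(np.uint8)
dark=(p.max(2)<60)
blue|=dark.astype(np.uint8)
blue=cv2.morphologyEx(blue,cv2.MORPH_OPEN,np.ones((5,5),np.uint8))
n,l,s,ce=cv2.connectedComponentsWithStats(blue)
i=l[190,280]; print(s[i])
m=(l==i).astype(np.uint8); cs,_=cv2.findContours(m,cv2.RETR_EXTERNAL,cv2.CHAIN_APPROX_NONE)
ct=max(cs,key=cv2.contourArea).reshape(-1,2)
X=onplane(c,ct,11.5)[:,:2]
(cx,cy),wh,a=cv2.minAreaRect(X.astype(np.float32)); print('rect',cx,cy,wh,a)
uv=np.stack(np.meshgrid(np.arange(512),np.arange(384)),-1).reshape(-1,2)
P=depthpts(c,uv,d.ravel()).reshape(384,512,3)
k=(P[:,:,2]>38)&(P[:,:,2]<46); k[:, :200]=0; k[:,300:]=0;k[230:]=0
print('rib',cv2.minAreaRect(P[k][:,:2].astype(np.float32)),np.median(P[k][:,2]),k.sum())
print(np.median(P[185:200,270:310,2]))
E
```

```text
[  186   119   134    89 10465]
rect 566.961669921875 157.11981201171875 (90.41510009765625, 129.7643280029297) 70.51988220214844
rib ((566.611083984375, 157.70753479003906), (59.778316497802734, 11.932607650756836), 70.21080017089844) 42.09789918830276 856
12.06920491712674
```

Request:
drive_tool(rot=[[0,0,0.005],[0,0,0.005],[0,0,0.005],[0,0,0.005],[0,0,0.005]], delta_pos=[[0.005,-0.004,0.05],[0.005,-0.004,0.1],[0.005,-0.004,0.15],[0.005,-0.004,0.1725],[0.005,-0.004,0.1725]], grip=[1,1,1,1,1], force=40)

```text
time_s: 3.22
tool_pos: [564.2, 153.1, 15.5]
tcp_rot: [0.818, 0.575, -0.002, -0.001]
ft_force: [-0.5, -0.5, 0.4]
finger_gap: 85.3
```

Request:
drive_tool(rot=[[0,0,0],[0,0,0],[0,0,0],[0,0,0],[0,0,0]], delta_pos=[[0,0,0],[0,0,0],[0,0,0],[0,0,0],[0,0,0]], grip=[0,0,0,0,0], force=40)

```text
time_s: 3.85
tool_pos: [566.2, 154.8, 17.5]
tcp_rot: [0.818, 0.576, 0.0, 0.0]
ft_force: [-1.0, 1.1, 4.6]
finger_gap: 11.4
```

Request:
drive_tool(rot=[[0,0,0],[0,0,0],[0,0,0],[0,0,0],[0,0,0]], delta_pos=[[0,0,-0.02],[0,0,-0.06],[0,0,-0.1],[0,0,-0.14],[0,0,-0.15]], grip=[0,0,0,0,0])

```text
time_s: 4.47
tool_pos: [567.0, 155.0, 169.0]
tcp_rot: [0.818, 0.576, 0.002, 0.001]
ft_force: [0.8, -0.3, -2.5]
finger_gap: 11.5
```

```bash
cat > go.py <<'E'
from h import *
import sys
def delta(pos,Rm,o=None):
    o=o or manip.observe(); R0=R.from_quat(o['tcp_rot']); 
    return R0.inv().apply(np.asarray(pos)-o['tool_pos'])/1000,(R0.inv()*R.from_matrix(Rm)).as_rotvec()
def down(yaw,tilt=0): # tool y along yaw dir (cover +x), tilt: free end up
    Rz=R.from_euler('z',yaw); B=R.from_matrix(np.array([[0,1,0],[1,0,0],[0,0,-1.]]).T)
    return (Rz*R.from_euler('y',-tilt)*B).as_matrix()
E
python3 - <<'E'
from go import *
o=manip.observe();print(o['time_s'],o['tool_pos'],o['ft_force'],o['finger_gap'])
print(down(-.335)); print(R.from_quat(o['tcp_rot']).as_matrix())
print(delta([540,-191,180],down(-0.194)))
E
```

```text
4.475 [567.00567416 154.99215471 169.00635572] [ 0.78735928 -0.30345119 -2.48588769] 11.496942793847182
[[ 0.32876917  0.94441031  0.        ]
 [ 0.94441031 -0.32876917  0.        ]
 [ 0.          0.         -1.        ]]
[[ 0.33715647  0.94143784  0.00450631]
 [ 0.94144533 -0.33716409  0.00103113]
 [ 0.00249011  0.00389479 -0.99998931]]
(array([-0.33481046,  0.09127478, -0.01147199]), array([ 0.00407414, -0.00219354, -0.14990057]))
```

Request:
drive_tool(rot=[[0,0,-0.03],[0,0,-0.06],[0,0,-0.09],[0,0,-0.12],[0,0,-0.15]], delta_pos=[[-0.055,0.015,-0.002],[-0.11,0.03,-0.004],[-0.165,0.045,-0.006],[-0.22,0.06,-0.008],[-0.275,0.075,-0.01]], grip=[0,0,0,0,0])

```text
time_s: 5.1
tool_pos: [542.4, -131.0, 174.9]
tcp_rot: [0.772, 0.636, -0.001, -0.001]
ft_force: [0.6, -0.8, -1.5]
finger_gap: 11.2
```

```bash
python3 - <<'E'
from go import *
o=manip.observe();print(o['time_s'],o['tool_pos'],o['ft_force'],o['finger_gap'])
c=manip.camera_info('wrist'); p,d=manip.snapshot('wrist'); cv2.imwrite('pics/w2.png',p[:,:,::-1]); np.save('w2p.npy',p);np.save('w2d.npy',d)
import pickle; pickle.dump((o,c),open('w2c.pkl','wb'))
o=manip.observe();print(o['time_s'],o['tool_pos'])
print(delta([540,-191,180],down(-0.194)))
E
```

```text
5.1 [ 542.44677373 -131.01115644  174.87536995] [ 0.63383223 -0.77581261 -1.4943744 ] 11.213170930114652
5.15 [ 542.05470991 -137.9607755   175.20657249]
(array([-0.05245757,  0.00827655, -0.00447888]), array([-0.00170632,  0.00626527, -0.00143823]))
```

View pics/w2.png

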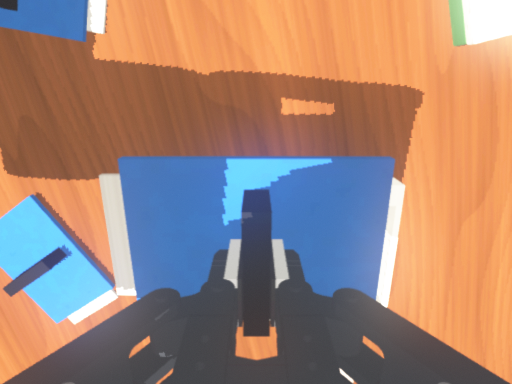

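```bash
python3 - <<'E'
from go import *
import pickle
o,c=pickle.load(open('w2c.pkl','rb'))
Tt=np.eye(4);Tt[:3,:3]=R.from_quat(o['tcp_rot']).as_matrix();Tt[:3,3]=o['tool_pos']
CT=c['camera_from_world']@Tt  # camera from tool
print('cam pos in tool',(-CT[:3,:3].T@CT[:3,3]).round(1))
np.save('CT.npy',CT)
yaw=-.194; b=np.array([540.2,-190.7,70]); ex=np.array([np.cos(yaw),np.sin(yaw),0]);ey=np.array([-ex[1],ex[0],0])
cor=[b+sx*110*ex+sy*65*ey for sx in(-1,1) for sy in(-1,1)]
for off in (-100,-130,-150):
  for z in (200,240,280):
    T=np.eye(4);T[:3,:3]=down(yaw);T[:3,3]=[*(b+off*ey)[:2],z]
    c2=dict(c);c2['camera_from_world']=CT@np.linalg.inv(T)
    print(off,z,proj(c2,cor).round(0).tolist())
E
```

```text
cam pos in tool [  78.3    0.2 -143.3]
-100 200 [[126.0, 143.0], [108.0, -31.0], [386.0, 143.0], [404.0, -31.0]]
-100 240 [[142.0, 136.0], [128.0, -15.0], [370.0, 136.0], [384.0, -15.0]]
-100 280 [[154.0, 131.0], [143.0, -3.0], [358.0, 131.0], [369.0, -3.0]]
-130 200 [[122.0, 106.0], [104.0, -77.0], [390.0, 106.0], [408.0, -77.0]]
-130 240 [[139.0, 104.0], [125.0, -54.0], [373.0, 104.0], [388.0, -55.0]]
-130 280 [[152.0, 102.0], [141.0, -37.0], [360.0, 102.0], [372.0, -37.0]]
-150 200 [[119.0, 81.0], [101.0, -108.0], [393.0, 81.0], [411.0, -108.0]]
-150 240 [[137.0, 82.0], [123.0, -81.0], [376.0, 82.0], [390.0, -82.0]]
-150 280 [[150.0, 82.0], [139.0, -61.0], [362.0, 82.0], [373.0, -61.0]]
```

Request:
drive_tool(rot=[[0,0,0],[0,0,0],[0,0,0],[0,0,0],[0,0,0]], delta_pos=[[-0.045,0.003,-0.03],[-0.09,0.006,-0.06],[-0.138,0.008,-0.092],[-0.138,0.008,-0.092],[-0.138,0.008,-0.092]], grip=[0,0,0,0,0])

```text
time_s: 5.78
tool_pos: [524.3, -265.6, 266.7]
tcp_rot: [0.772, 0.635, -0.0, -0.002]
ft_force: [0.7, 0.7, -2.5]
finger_gap: 11.5
```

```bash
python3 - <<'E'
from go import *
o=manip.observe();print(o['time_s'],o['tool_pos'],o['tcp_rot'],o['ft_force'],o['finger_gap'])
c=manip.camera_info('wrist'); p,d=manip.snapshot('wrist'); cv2.imwrite('pics/w3.png',p[:,:,::-1]); np.save('w3p.npy',p);np.save('w3d.npy',d)
import pickle; pickle.dump((o,c),open('w3c.pkl','wb'))
o=manip.observe();print(o['time_s'],o['tool_pos'])
E
```

```text
5.775 [ 524.28056794 -265.64199972  266.71401702] [ 7.72412791e-01  6.35117715e-01 -4.71821526e-04 -1.93530240e-03] [ 0.67775456  0.73357589 -2.45210463] 11.517568001933315
5.825 [ 524.33902196 -265.12596386  266.62084142]
```

View pics/w3.png

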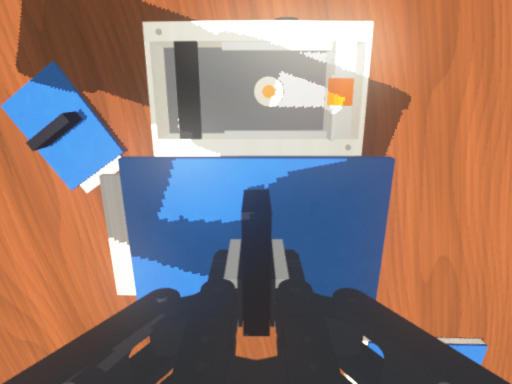

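The wrist view shows the box rim (x 144–373, y 21–157), the ledge bar (176–200, 42–138), the catch (341,92), and the held cover's far edge at row 157 with its lip at the left.

```bash
python3 - <<'E'
from go import *
import pickle
o,c=pickle.load(open('w3c.pkl','rb')); p=np.load('w3p.npy').astype(float); d=np.load('w3d.npy')
uv=np.stack(np.meshgrid(np.arange(512),np.arange(384)),-1).reshape(-1,2)
P=depthpts(c,uv,d.ravel()).reshape(384,512,3)
g=p.mean(2); warm=p[:,:,0]-p[:,:,2]
def edge(img,pts,axis,lo,hi):
    """for each fixed coordinate scan in [lo,hi) along axis for max gradient subpixel"""
    out=[]
    for k in pts:
        v=img[k,lo:hi] if axis=='x' else img[lo:hi,k]
        gr=np.abs(np.diff(v)); i=int(gr.argmax())
        a=gr[max(i-1,0):i+2]; q=lo+max(i-1,0)+0.5+(a*np.arange(len(a))).sum()/a.sum()
        out.append((q,k) if axis=='x' else (k,q))
    return np.array(out)
def fit(X):
    X=X[:,:2]; 
    for _ in range(3):
        m=X.mean(0); u=np.linalg.svd(X-m)[2]; r=(X-m)@u[1]; X=X[abs(r)<max(2*r.std(),.3)]
    m=X.mean(0); u=np.linalg.svd(X-m)[2][0]; return m,u,((X-m)@np.array([-u[1],u[0]])).std(),len(X)
L={}
L['rim_left']=fit(onplane(c,edge(warm,range(35,145),'x',138,160),70))
L['rim_right']=fit(onplane(c,edge(warm,range(35,145),'x',355,382),70))
L['rim_top']=fit(onplane(c,edge(warm,list(range(160,265))+list(range(310,360)),'y',12,30),70))
L['ledge_far']=fit(onplane(c,edge(g,range(50,130),'x',170,185),70))
L['ledge_front']=fit(onplane(c,edge(g,range(50,130),'x',192,210),70))
for k,v in L.items(): print(k,v[0].round(1),np.rad2deg(np.arctan(v[1][1]/v[1][0])).round(2),round(v[2],2),v[3])
yaw=np.arctan(L['rim_top'][1][1]/L['rim_top'][1][0])
yl=[np.arctan2(*( -v[1][0]*np.sign(v[1][1]), abs(v[1][1]))) for v in (L['rim_left'],L['rim_right'],L['ledge_front'])]
print('yaw top',yaw,'others',yl)
yw=yaw
ex=np.array([np.cos(yw),np.sin(yw)]);ey=np.array([-ex[1],ex[0]])
print('len',(L['rim_right'][0]-L['rim_left'][0])@ex)
xm=(L['rim_right'][0]+L['rim_left'][0])@ex/2; ym=L['rim_top'][0]@ey-65
print('centre',ex*xm+ey*ym)
print('ledge far/front in box x',L['ledge_far'][0]@ex-xm,L['ledge_front'][0]@ex-xm)
# held cover: depth plane of plate
z=P[165:185,140:230,2];print('plate z',np.median(z), 'L-R',np.median(P[165:185,130:150,2]),np.median(P[165:185,370:385,2]),'rows',np.median(P[160:166,280:370,2]),np.median(P[240:250,330:370,2]))
print('rim z',np.median(P[25:35,170:260,2]))
zp=np.median(P[165:240,300:380,2])
C={}
C['far']=fit(onplane(c,edge(warm,list(range(125,140))+list(range(370,390)),'y',150,165),zp))
C['left']=fit(onplane(c,edge(g,range(178,280),'x',112,142),zp))
C['right']=fit(onplane(c,edge(warm,range(165,285),'x',372,400),zp))
for k,v in C.items(): print(k,v[0].round(1),np.rad2deg(np.arctan(v[1][1]/v[1][0])).round(2),round(v[2],2),v[3])
print('len',(C['right'][0]-C['left'][0])@ex, zp)
E
```

```text
rim_left [ 431.1 -168.8] 78.8 0.23 98
rim_right [ 648.2 -210.8] 78.6 0.25 94
rim_top [ 556.  -127.4] -11.1 0.12 135
ledge_far [ 460.3 -171.5] 78.89 0.1 75
ledge_front [ 482.5 -178.4] 78.96 0.09 80
yaw top -0.19379058287544393 others [np.float64(-0.19544372065279572), np.float64(-0.19888747233172008), np.float64(-0.1926597421324466)]
len 221.08413164730248
centre [ 539.5322491 -190.4383635]
ledge far/front in box x -81.3512403789606 -58.25738929466689
plate z 261.5888377920038 L-R 261.7528861755099 261.1607378003022 rows 261.3318384331167 261.23363571822875
rim z 70.64597876558318
far [ 541.6 -219.6] -11.03 0.07 35
left [ 461. -242.] 71.5 2.98 102
right [ 590.5 -265.2] 78.82 0.06 120
len 131.60884666062972 261.22358277530714
```

```bash
python3 - <<'E'
import cv2
p=cv2.imread('pics/w3.png')
a=cv2.resize(p[8:208,95:415],None,fx=2.5,fy=2.5,interpolation=cv2.INTER_NEAREST)
cv2.imwrite('pics/crop3.png',a)
E
```

```text
(no output)
```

View pics/crop3.png

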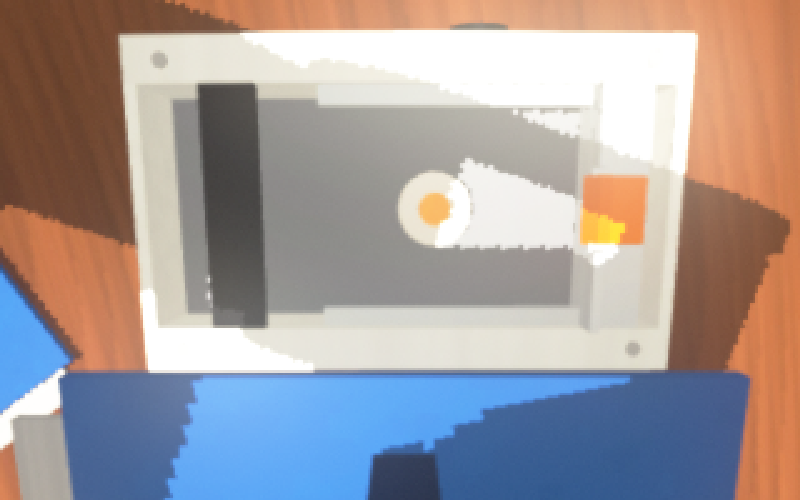

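```bash
cat >> go.py <<'E'
BC=np.array([539.5,-190.4]);BY=-0.194
def box(x,y,z):
    ex=np.array([np.cos(BY),np.sin(BY)]);ey=np.array([-ex[1],ex[0]])
    return np.r_[BC+ex*x+ey*y,z]
def tobox(p):
    ex=np.array([np.cos(BY),np.sin(BY)]);ey=np.array([-ex[1],ex[0]]); q=p[:2]-BC
    return np.r_[q@ex,q@ey,p[2]]
E
python3 - <<'E'
from go import *
o=manip.observe();print(tobox(o['tool_pos']))
a,b=delta(box(26.6,-2.4,160),down(BY,.25));print(a.round(4),b.round(4))
E
```

```text
[ -0.4704983  -76.24699051 266.62084142]
[0.0736 0.0275 0.1066] [-0.2539 -0.0018  0.0003]
```

Request:
drive_tool(rot=[[-0.08,0,0],[-0.16,0,0],[-0.25,0,0],[-0.252,-0.001,0],[-0.252,-0.001,0]], delta_pos=[[0.03,0.01,0.03],[0.055,0.02,0.07],[0.0735,0.0275,0.1065],[0.0735,0.0275,0.1065],[0.0735,0.0275,0.1065]], grip=[0,0,0,0,0])

```text
time_s: 6.45
tool_pos: [567.4, -199.7, 163.5]
tcp_rot: [0.766, 0.631, 0.08, 0.098]
ft_force: [1.6, -0.8, -1.2]
finger_gap: 11.1
```

```bash
cat > look.py <<'E'
from go import *
import pickle
def look(n,cam='wrist'):
    o=manip.observe(); c=manip.camera_info(cam); p,d=manip.snapshot(cam)
    cv2.imwrite(f'pics/{n}.png',p[:,:,::-1]); pickle.dump((o,c,p,d),open(n+'.pkl','wb'))
    Rb=R.from_matrix(down(BY)).inv()*R.from_quat(o['tcp_rot'])
    print(o['time_s'],'box',tobox(o['tool_pos']).round(1),'rot',Rb.as_rotvec().round(4),'F',o['ft_force'].round(1),'gap',o['finger_gap'])
    return o,c,p,d
E
python3 - <<'E'
from look import *
look('w4'); look('t4','top'); look('s4','scene')
E
python3 -c "
import cv2,numpy as np
a=cv2.imread('pics/t4.png')[130:250,270:390];b=cv2.imread('pics/s4.png')[150:290,100:240]
cv2.imwrite('pics/c4.png',np.hstack([cv2.resize(a,(400,400)),cv2.resize(b,(400,400))]))"
```

```text
6.45 box [ 29.2  -3.7 163.5] rot [-0.2535 -0.0016 -0.0013] F [ 1.6 -0.8 -1.2] gap 11.1169665761563
6.5 box [ 29.8  -4.2 164.3] rot [-0.2554 -0.0019 -0.0006] F [ 0.1  0.5 -1.4] gap 11.433590702016753
6.55 box [ 30.   -4.5 164.5] rot [-2.559e-01 -2.000e-03 -1.000e-04] F [ 0.4 -0.1 -0.5] gap 11.111694547886371
```

View pics/w4.png

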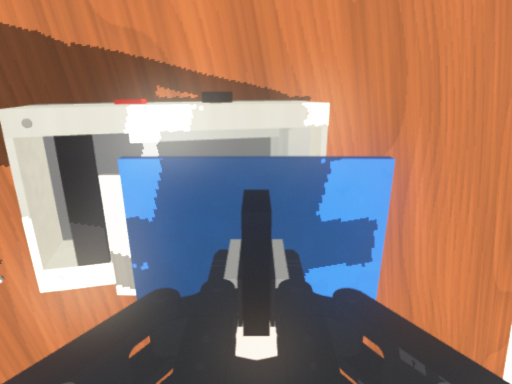

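View pics/c4.png

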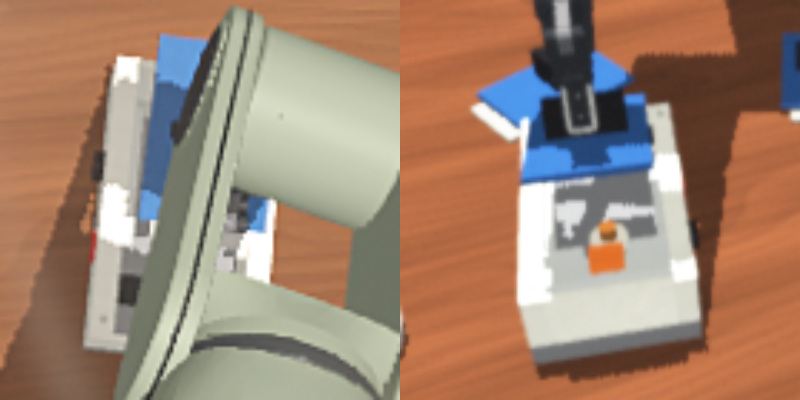

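The wrist view shows the cover tilted above the box, lip on the ledge side (ledge bar at (80,200)). The cover's far edge is at row 157 and the box's far rim at about row 103. Next I refine the lateral offset from this one picture.

```bash
cat > meas.py <<'E'
from look import *
def edge(img,pts,axis,lo,hi):
    out=[]
    for k in pts:
        v=img[k,lo:hi] if axis=='x' else img[lo:hi,k]
        gr=np.abs(np.diff(v)); i=int(gr.argmax()); a=gr[max(i-1,0):i+2]
        q=lo+max(i-1,0)+0.5+(a*np.arange(len(a))).sum()/a.sum(); out.append((q,k) if axis=='x' else (k,q))
    return np.array(out)
def plane_hit(c,uv,p0,n):
    o,d=ray(c,uv); return o+d*(((p0-o)@n)/(d@n))[:,None]
E
python3 - <<'E'
from meas import *
for nm,rng in (('w3',list(range(125,140))+list(range(370,390))),('w4',list(range(330,388)))):
    if nm=='w3':
        o,c=pickle.load(open('w3c.pkl','rb')); p=np.load('w3p.npy')
    else: o,c,p,d=pickle.load(open('w4.pkl','rb'))
    p=p.astype(float); warm=p[:,:,0]-p[:,:,2]
    CT=c['camera_from_world']
    Rt=R.from_quat(o['tcp_rot']).as_matrix();t=o['tool_pos']
    print(nm,'cam in tool',(Rt.T@(-CT[:3,:3].T@CT[:3,3]-t)).round(2))
    e=edge(warm,rng,'y',148,166); 
    for dz in (5.3,11.3):
        h=plane_hit(c,e,t+Rt[:,2]*dz,Rt[:,2]); q=(h-t)@Rt; print('far edge tool x',np.median(q[:,0]).round(2),'at dz',dz, 'row',np.median(e[:,1]))
    e=edge(warm,range(170,280),'x',372,400); h=plane_hit(c,e,t+Rt[:,2]*5.3,Rt[:,2]); q=(h-t)@Rt; print('free edge tool y',np.median(q[:,1]).round(2))
# rim in w4
e=edge(warm,list(range(30,110))+list(range(240,320)),'y',92,115)
h=onplane(c,e,70); b=np.array([tobox(x) for x in h]); k=np.polyfit(b[:,0],b[:,1],1); r=b[:,1]-np.polyval(k,b[:,0]); m=abs(r)<1
print('rim y',np.polyfit(b[m,0],b[m,1],1),m.sum())
e=edge(warm,range(115,150),'x',318,338); b=np.array([tobox(x) for x in onplane(c,e,70)]); print('rim right x',np.median(b[:,0]))
g=p.mean(2)
e=edge(g,range(150,255),'x',85,112); e2=edge(g,range(150,255),'x',50,82)
for ee,zz in((e,64),(e2,70)):
    b=np.array([tobox(x) for x in onplane(c,ee,zz)]); print('ledge',np.median(b[:,0]),b[::20,0].round(1))
E
```

```text
w3 cam in tool [  78.36    0.2  -143.3 ]
far edge tool x 48.46 at dz 5.3 row 156.17080745341616
far edge tool x 47.25 at dz 11.3 row 156.17080745341616
free edge tool y 64.95
w4 cam in tool [  78.34    0.37 -143.21]
far edge tool x 48.35 at dz 5.3 row 156.41688255613127
far edge tool x 47.13 at dz 11.3 row 156.41688255613127
free edge tool y 65.16
rim y [3.20662756e-03 6.70488157e+01] 125
rim right x 110.52285260372679
ledge -59.19159927144602 [-59.3 -59.3 -59.2 -59.  -59.1 -59.2]
ledge -81.28287166743733 [-81.3 -81.2 -87.6 -87.7 -87.6 -81.2]
```

```bash
python3 - <<'E'
from go import *
o=manip.observe();print(tobox(o['tool_pos']))
for z in (125,94.5):
    a,b=delta(box(27.5,-2.2,z),down(BY,.255));print(a.round(4),b.round(4))
E
```

```text
[ 29.76964038  -4.60351002 164.40138476]
[ 0.0025 -0.0122  0.0375] [0.0007 0.002  0.0001]
[ 0.0025 -0.0199  0.067 ] [0.0007 0.002  0.0001]
```

Request:
drive_tool(rot=[[0,0.002,0],[0,0.002,0],[0,0.002,0],[0,0.002,0],[0,0.002,0]], delta_pos=[[0.0025,-0.006,0.02],[0.0025,-0.0122,0.0375],[0.0025,-0.016,0.0525],[0.0025,-0.019,0.063],[0.0025,-0.019,0.063]], grip=[0,0,0,0,0])

```text
time_s: 7.22
tool_pos: [563.8, -196.8, 95.9]
tcp_rot: [0.766, 0.63, 0.08, 0.096]
ft_force: [0.0, -0.2, -1.0]
finger_gap: 11.2
```

```bash
python3 - <<'E'
from look import *
look('w5');look('s5','scene')
o=manip.observe()
a,b=delta(box(27,-2.2,94.5),down(BY,.255));print(a.round(4),b.round(4))
E
```

```text
7.225 box [25.1 -1.6 95.9] rot [-0.2509  0.0011 -0.    ] F [ 0.  -0.2 -1. ] gap 11.217270343307753
7.275 box [25.5 -1.7 96.6] rot [-2.522e-01  9.000e-04 -1.000e-04] F [ 0.1 -0.8 -1.5] gap 11.373290391074356
[-0.0005  0.0005  0.0028] [-0.0018 -0.0007  0.0001]
```

View pics/w5.png

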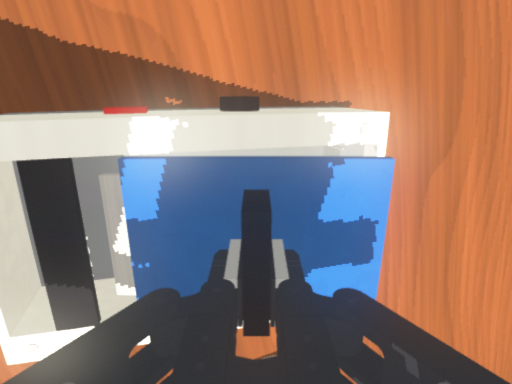

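Request:
drive_tool(rot=[[0,0,0],[0,0,0],[0,0,0],[0,0,0],[0,0,0]], delta_pos=[[-0.0005,-0.003,0.0028],[-0.0005,-0.007,0.0028],[-0.0005,-0.011,0.0028],[-0.0005,-0.015,0.0028],[-0.0005,-0.018,0.0028]], grip=[0,0,0,0,0])

```text
time_s: 7.95
tool_pos: [547.1, -193.9, 89.4]
tcp_rot: [0.766, 0.63, 0.08, 0.097]
ft_force: [-0.4, 0.9, -2.3]
finger_gap: 10.8
```

```bash
python3 - <<'E'
from look import *
look('w6');look('s6','scene')
E
python3 -c "
import cv2
b=cv2.imread('pics/s6.png')[130:290,90:250]
cv2.imwrite('pics/c6.png',cv2.resize(b,(580,580),interpolation=cv2.INTER_CUBIC))"
```

```text
7.95 box [ 8.2 -2.  89.4] rot [-0.2521  0.0009 -0.0003] F [-0.4  0.9 -2.3] gap 10.814737209686802
8.0 box [ 7.7 -1.9 89.2] rot [-2.512e-01  1.100e-03 -2.000e-04] F [-1.  -0.3 -2.3] gap 11.535920195424376
```

View pics/w6.png

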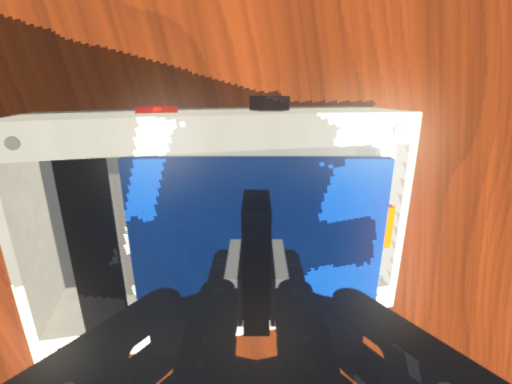

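View pics/c6.png

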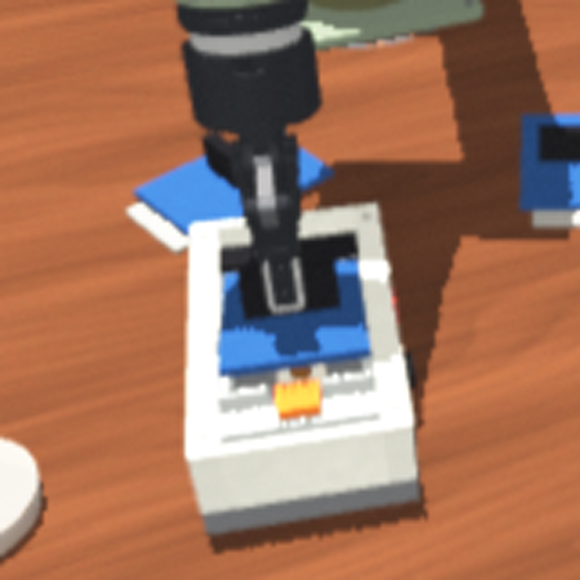

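The lip has gone under the ledge with no contact force. About 5 mm of gap is left, so I feel forward slowly.

Request:
drive_tool(rot=[[0,0,0],[0,0,0],[0,0,0],[0,0,0]], delta_pos=[[0,-0.001,0],[0,-0.002,0],[0,-0.003,0],[0,-0.003,0]], grip=[0,0,0,0])

```text
time_s: 8.55
tool_pos: [544.5, -193.4, 88.6]
tcp_rot: [0.766, 0.63, 0.08, 0.097]
ft_force: [-0.7, 1.0, -2.4]
finger_gap: 11.3
```

Request:
drive_tool(rot=[[0,0,0],[0,0,0],[0,0,0]], delta_pos=[[0,-0.0005,0],[0,-0.001,0],[0,-0.001,0]], grip=[0,0,0])

```text
time_s: 8.93
tool_pos: [543.6, -193.3, 88.4]
tcp_rot: [0.766, 0.63, 0.08, 0.097]
ft_force: [0.4, -0.4, -1.9]
finger_gap: 11.5
```

Request:
drive_tool(rot=[[0,0,0],[0,0,0],[0,0,0]], delta_pos=[[0,-0.0005,0],[0,-0.001,0],[0,-0.001,0]], grip=[0,0,0])

```text
time_s: 9.3
tool_pos: [542.6, -193.1, 88.1]
tcp_rot: [0.766, 0.63, 0.08, 0.097]
ft_force: [-0.1, 0.0, -1.7]
finger_gap: 11.4
```

Request:
drive_tool(rot=[[0,0,0],[0,0,0],[0,0,0]], delta_pos=[[0,-0.0005,0],[0,-0.001,0],[0,-0.001,0]], grip=[0,0,0])

```text
time_s: 9.68
tool_pos: [541.7, -192.9, 87.9]
tcp_rot: [0.766, 0.63, 0.08, 0.097]
ft_force: [-1.0, 0.6, -1.8]
finger_gap: 10.8
```

Box x is now about 2.6 and contact is expected at about 2.3. I take finer steps.

Request:
drive_tool(rot=[[0,0,0],[0,0,0]], delta_pos=[[0,-0.0005,0],[0,-0.0005,0]], grip=[0,0])

```text
time_s: 9.93
tool_pos: [541.5, -192.9, 87.9]
tcp_rot: [0.766, 0.63, 0.08, 0.097]
ft_force: [-0.4, 0.3, -1.3]
finger_gap: 11.1
```

Request:
drive_tool(rot=[[0,0,0],[0,0,0]], delta_pos=[[0,-0.0005,0],[0,-0.0005,0]], grip=[0,0])

```text
time_s: 10.18
tool_pos: [541.4, -192.9, 88.0]
tcp_rot: [0.766, 0.63, 0.081, 0.097]
ft_force: [2.2, 0.5, -1.6]
finger_gap: 11.2
```

Contact is felt: motion stalled at about x 541.4 with +2.5 N. Next I swing the free end down to a tilt of about 0.12, keeping the plate end just off the ledge.

Request:
drive_tool(rot=[[0,0,0],[0.033,0,0],[0.066,0,0],[0.1,0,0],[0.1,0,0]], delta_pos=[[0,0.0005,0],[0,0.0006,0.0019],[0,0.0007,0.0038],[0,0.0008,0.0057],[0,0.0008,0.0057]], grip=[0,0,0,0,0])

```text
time_s: 10.8
tool_pos: [543.3, -193.2, 82.1]
tcp_rot: [0.77, 0.634, 0.049, 0.058]
ft_force: [1.2, -0.3, -1.9]
finger_gap: 11.1
```

```bash
python3 - <<'E'
from look import *
look('w7');look('s7','scene')
E
python3 -c "
import cv2
b=cv2.imread('pics/s7.png')[130:290,90:250]
cv2.imwrite('pics/c7.png',cv2.resize(b,(580,580),interpolation=cv2.INTER_CUBIC))"
```

```text
10.8 box [ 4.3 -2.1 82.1] rot [-0.1522  0.0008 -0.0006] F [ 1.2 -0.3 -1.9] gap 11.128008765488655
10.85 box [ 4.3 -2.1 82.2] rot [-0.1529  0.0007 -0.0005] F [ 2.8 -0.5 -1.6] gap 10.561015559387856
```

View pics/w7.png

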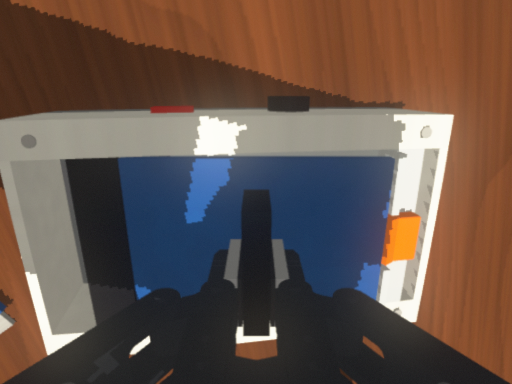

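View pics/c7.png

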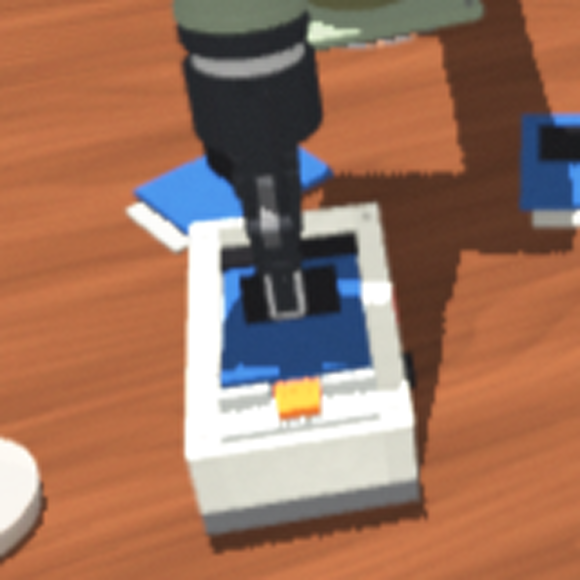

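Request:
drive_tool(rot=[[0.014,0,0],[0.028,0,0],[0.028,0,0]], delta_pos=[[0,0.0002,0.0008],[0,0.0004,0.0015],[0,0.0004,0.0015]], grip=[0,0,0])

```text
time_s: 11.28
tool_pos: [543.7, -193.3, 80.9]
tcp_rot: [0.771, 0.634, 0.04, 0.048]
ft_force: [2.5, -0.3, -1.2]
finger_gap: 11.4
```

```bash
python3 - <<'E'
from look import *
o=manip.observe();print(tobox(o['tool_pos']),o['ft_force'],o['tcp_rot'],(R.from_matrix(down(BY)).inv()*R.from_quat(o['tcp_rot'])).as_rotvec())
E
```

```text
[ 4.7111309 -2.043324  80.9476269] [ 2.50696841 -0.32095144 -1.2495798 ] [0.7706267  0.63427568 0.03962889 0.04752256] [-0.12383164  0.00082625 -0.00049794]
```

Request:
drive_tool(rot=[[0,0,0],[0,0,0],[0,0,0],[0,0,0]], delta_pos=[[0,0,0],[0,0,0],[0,0,0],[0,0,0]], grip=[0.2,0.3,0.4,0.4])

```text
time_s: 11.78
tool_pos: [543.4, -193.2, 80.9]
tcp_rot: [0.771, 0.634, 0.04, 0.047]
ft_force: [0.6, 0.7, 0.7]
finger_gap: 34.6
```

Request:
drive_tool(rot=[[0,0,0],[0,0,0],[0,0,0],[0,0,0]], delta_pos=[[0,0,-0.02],[0,0,-0.05],[0,0,-0.09],[0,0,-0.1]], grip=[0.4,0.4,0.4,0.4])

```text
time_s: 12.28
tool_pos: [532.4, -191.4, 182.8]
tcp_rot: [0.771, 0.634, 0.041, 0.05]
ft_force: [0.0, -0.6, 0.2]
finger_gap: 34.5
```

```bash
python3 - <<'E'
from look import *
look('w8');look('s8','scene')
E
python3 -c "
import cv2
b=cv2.imread('pics/s8.png')[130:290,90:250]
cv2.imwrite('pics/c8.png',cv2.resize(b,(580,580),interpolation=cv2.INTER_CUBIC))"
```

```text
12.275 box [ -6.7  -2.3 182.8] rot [-0.1289 -0.     -0.0004] F [ 0.  -0.6  0.2] gap 34.475958548526336
12.325 box [ -7.   -2.3 182.6] rot [-1.284e-01  1.000e-04 -3.000e-04] F [ 0.6 -0.2  0.6] gap 33.896094499525425
```

View pics/w8.png

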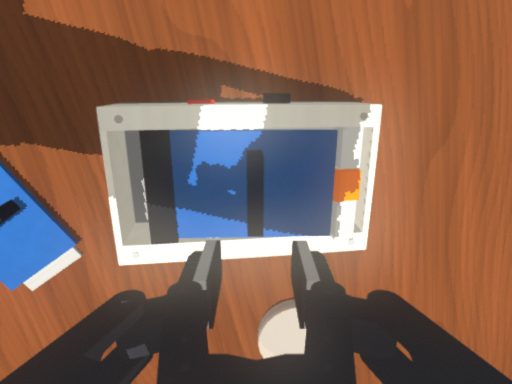

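View pics/c8.png

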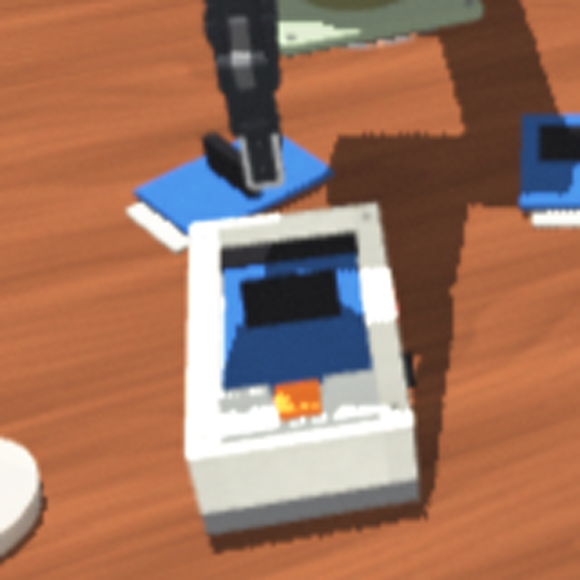

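The cover is hooked: its plate meets the ledge at column 171, its free end is at column 337 against the orange catch, and it is straight in the opening. I check its height by depth.

```bash
cat > plate.py <<'E'
from look import *
def plate(n):
    o,c,p,d=pickle.load(open(n+'.pkl','rb')); p=p.astype(int)
    uv=np.stack(np.meshgrid(np.arange(512),np.arange(384)),-1).reshape(-1,2)
    P=depthpts(c,uv,d.ravel()); ex=np.array([np.cos(BY),np.sin(BY)]);ey=np.array([-ex[1],ex[0]])
    q=P[:,:2]-BC; B=np.c_[q@ex,q@ey,P[:,2]]
    col=p.reshape(-1,3); m=(col[:,2]>col[:,0]+30)&(abs(B[:,0])<80)&(abs(B[:,1])<50)&(B[:,2]>50)&(B[:,2]<110)
    X=B[m]; A=np.c_[X[:,0],X[:,1],np.ones(len(X))]
    k=np.linalg.lstsq(A,X[:,2],rcond=None)[0]; r=abs(A@k-X[:,2])<2; k=np.linalg.lstsq(A[r],X[r,2],rcond=None)[0]
    print('slopes',k.round(4),'n',r.sum(),'x range',np.percentile(X[:,0],[.5,99.5]).round(1),'y',np.percentile(X[:,1],[.5,99.5]).round(1),'z at free 71:',(k[0]*71+k[2]).round(1))
    m=(abs(B[:,2]-70)<4)&(abs(B[:,1])>52)&(abs(B[:,1])<63)&(abs(B[:,0])<100); print('rim z',np.median(B[m,2]))
E
python3 - <<'E'
from plate import *
plate('w8')
E
```

```text
slopes [9.6200e-02 7.0000e-04 7.3845e+01] n 15423 x range [-58.6  69. ] y [-44.2  45.3] z at free 71: 80.7
rim z 70.6976852970285
```

```bash
python3 - <<'E'
from go import *
a,b=delta(box(50,0,95),down(BY,0));print(a.round(4),b.round(4))
E
```

```text
[0.0021 0.0463 0.0925] [ 0.126  -0.0005  0.0003]
```

Request:
drive_tool(rot=[[0.06,0,0],[0.126,0,0],[0.126,0,0],[0.126,0,0],[0.126,0,0]], delta_pos=[[0.002,0.045,0.005],[0.002,0.052,0.045],[0.002,0.0463,0.0825],[0.002,0.0463,0.0825],[0.002,0.0463,0.0825]], grip=[0,0,0,0,0])

```text
time_s: 13.0
tool_pos: [587.1, -199.8, 104.3]
tcp_rot: [0.772, 0.635, -0.0, -0.001]
ft_force: [0.8, 0.2, 0.4]
finger_gap: 0.1
```

```bash
python3 - <<'E'
from look import *
look('w9')
o=manip.observe();a,b=delta(box(50,0,82),down(BY,0),o);print(a.round(4),b.round(4))
E
```

```text
13.0 box [ 4.850e+01 -1.000e-01  1.043e+02] rot [ 0.0017  0.0009 -0.0003] F [0.8 0.2 0.4] gap 0.07561841871865736
[0.0001 0.001  0.0232] [ 0.0002 -0.0006  0.0003]
```

View pics/w9.png

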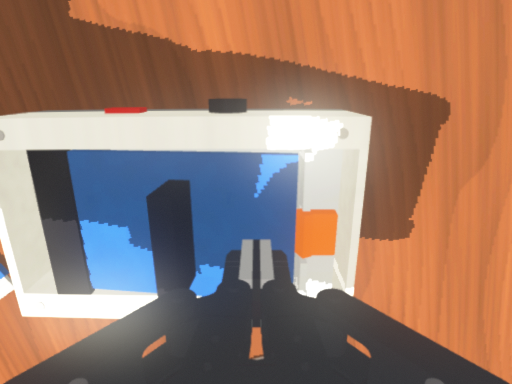

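The shut fingers (256,260) stand over the free end, clear of the rib and the catch (317,232). Now I lower them.

Request:
drive_tool(rot=[[0,0,0],[0,0,0],[0,0,0],[0,0,0]], delta_pos=[[0,0.001,0.01],[0,0.001,0.018],[0,0.001,0.0235],[0,0.001,0.0235]], grip=[0,0,0,0])

```text
time_s: 13.55
tool_pos: [587.5, -199.8, 79.9]
tcp_rot: [0.772, 0.635, -0.001, -0.002]
ft_force: [-0.1, -0.1, 0.4]
finger_gap: 0.2
```

Request:
drive_tool(rot=[[0,0,0],[0,0,0],[0,0,0],[0,0,0]], delta_pos=[[0,0,0.001],[0,0,0.002],[0,0,0.003],[0,0,0.003]], grip=[0,0,0,0])

```text
time_s: 14.05
tool_pos: [588.2, -200.0, 77.8]
tcp_rot: [0.772, 0.635, -0.0, -0.001]
ft_force: [0.2, -0.5, 1.8]
finger_gap: 0.4
```

Request:
drive_tool(rot=[[0,0,0],[0,0,0],[0,0,0]], delta_pos=[[0,0,0.0007],[0,0,0.0015],[0,0,0.0015]], grip=[0,0,0])

```text
time_s: 14.42
tool_pos: [587.7, -199.9, 75.7]
tcp_rot: [0.772, 0.635, -0.0, -0.001]
ft_force: [-0.6, -0.1, 1.1]
finger_gap: 0.1
```

Request:
drive_tool(rot=[[0,0,0],[0,0,0],[0,0,0]], delta_pos=[[0,0,0.0007],[0,0,0.0015],[0,0,0.0015]], grip=[0,0,0])

```text
time_s: 14.8
tool_pos: [587.7, -199.9, 74.3]
tcp_rot: [0.772, 0.635, -0.0, -0.001]
ft_force: [0.3, -0.0, 0.7]
finger_gap: -0.0
```

Request:
drive_tool(rot=[[0,0,0],[0,0,0],[0,0,0]], delta_pos=[[0,0,0.0005],[0,0,0.001],[0,0,0.001]], grip=[0,0,0])

```text
time_s: 15.18
tool_pos: [587.8, -199.8, 73.4]
tcp_rot: [0.772, 0.635, -0.0, -0.001]
ft_force: [-0.0, -0.2, 0.6]
finger_gap: -0.2
```

```bash
python3 - <<'E'
from plate import *
look('w10');plate('w10');look('s10','scene')
E
python3 -c "
import cv2
b=cv2.imread('pics/s10.png')[130:290,90:250]
cv2.imwrite('pics/c10.png',cv2.resize(b,(580,580),interpolation=cv2.INTER_CUBIC))"
```

```text
15.175 box [49.2  0.  73.4] rot [ 0.0021  0.0009 -0.0004] F [-0.  -0.2  0.6] gap -0.21139781913089678
slopes [ 3.67000e-02 -6.00000e-04  7.19471e+01] n 27809 x range [-58.7  70.2] y [-43.1  45.6] z at free 71: 74.6
rim z 70.74567342122982
15.225 box [49.2  0.  73.4] rot [ 0.0021  0.0009 -0.0004] F [-0.  -1.2  0.5] gap -0.26829657751198766
```

View pics/c10.png

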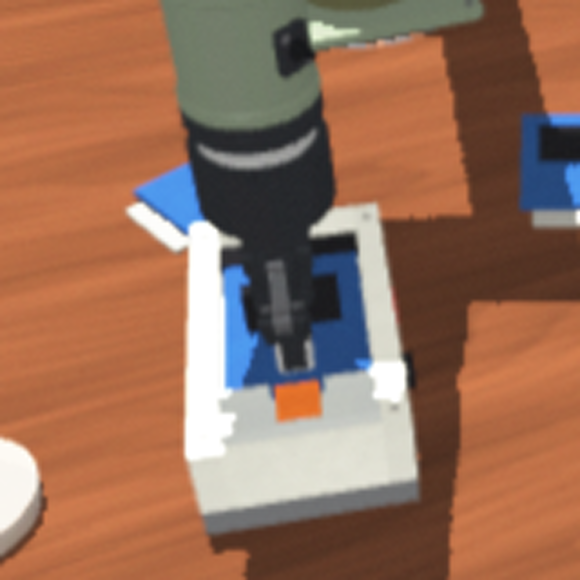

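Request:
drive_tool(rot=[[0,0,0],[0,0,0],[0,0,0]], delta_pos=[[0,0,0.0005],[0,0,0.001],[0,0,0.001]], grip=[0,0,0])

```text
time_s: 15.65
tool_pos: [587.7, -199.8, 72.3]
tcp_rot: [0.772, 0.635, -0.0, -0.001]
ft_force: [-0.4, -0.0, 0.8]
finger_gap: 0.1
```

Request:
drive_tool(rot=[[0,0,0],[0,0,0],[0,0,0]], delta_pos=[[0,0,0.0005],[0,0,0.001],[0,0,0.001]], grip=[0,0,0])

```text
time_s: 16.02
tool_pos: [587.8, -199.9, 71.4]
tcp_rot: [0.772, 0.635, -0.0, -0.001]
ft_force: [-0.9, -0.2, 0.8]
finger_gap: -0.0
```

Request:
drive_tool(rot=[[0,0,0],[0,0,0],[0,0,0]], delta_pos=[[0,0,0.0005],[0,0,0.0005],[0,0,0.0005]], grip=[0,0,0])

```text
time_s: 16.4
tool_pos: [587.8, -199.9, 71.0]
tcp_rot: [0.772, 0.635, -0.0, -0.001]
ft_force: [-0.2, 0.8, -0.0]
finger_gap: 0.0
```

```bash
python3 - <<'E'
from plate import *
look('w11');plate('w11')
E
python3 -c "
import cv2
b=cv2.imread('pics/w11.png')[90:330,200:400]
cv2.imwrite('pics/c11.png',cv2.resize(b,None,fx=2.5,fy=2.5,interpolation=cv2.INTER_CUBIC))"
```

```text
16.4 box [49.3  0.  71. ] rot [ 0.0019  0.0009 -0.0004] F [-0.2  0.8 -0. ] gap 0.029033962538702048
slopes [-1.40000e-03 -1.00000e-03  7.07261e+01] n 28691 x range [-58.8  70.2] y [-43.1  45.5] z at free 71: 70.6
rim z 70.75215162645195
```

View pics/c11.png

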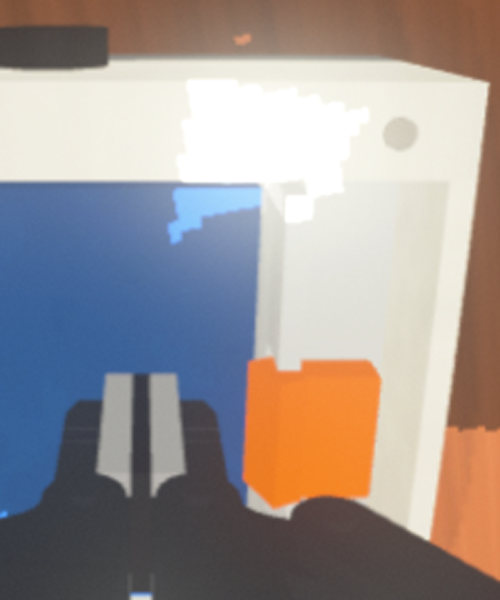

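The plate is flush (70.6 against the rim's 70.7, no slope) and the orange catch overlaps the cover's edge. I retract and check.

Request:
drive_tool(rot=[[0,0,0],[0,0,0],[0,0,0],[0,0,0],[0,0,0]], delta_pos=[[0,0,-0.02],[0,0,-0.06],[0,0,-0.1],[0,0,-0.12],[0,0,-0.12]], grip=[0,0,0,0,0])

```text
time_s: 17.08
tool_pos: [588.9, -200.3, 192.8]
tcp_rot: [0.772, 0.635, 0.001, 0.001]
ft_force: [-1.0, 0.5, -0.4]
finger_gap: -0.3
```

```bash
python3 - <<'E'
from plate import *
o,c,p,d=look('w12');plate('w12'); look('s12','scene')
from meas import edge
g=p.astype(float)
e=None
E
python3 -c "
import cv2,numpy as np
a=cv2.imread('pics/w12.png');b=cv2.imread('pics/s12.png')[150:290,100:240]
cv2.imwrite('pics/c12.png',np.hstack([a[:,:420],cv2.resize(b,(380,384))]))"
```

```text
17.075 box [ 50.4  -0.2 192.8] rot [-0.0021  0.0003 -0.0004] F [-1.   0.5 -0.4] gap -0.34340457523354945
slopes [-1.60000e-03  6.00000e-04  7.06707e+01] n 13651 x range [-58.8  69.9] y [-44.2  45.1] z at free 71: 70.6
rim z 70.7968767932482
17.125 box [ 4.950e+01 -1.000e-01  1.911e+02] rot [ 0.0011  0.0008 -0.0004] F [ 0.2  0.4 -0.5] gap 0.28014426640638845
```

View pics/c12.png

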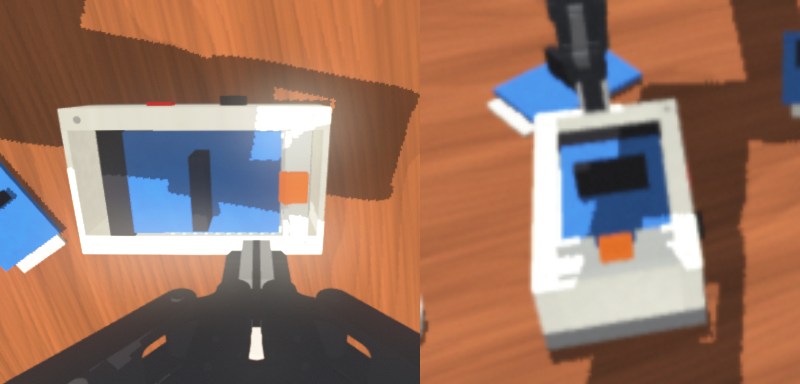

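```bash
python3 - <<'E'
from meas import *
def nose(c,p,z=72.7):
    p=p.astype(int); m=((p[:,:,0]>150)&(p[:,:,1]<p[:,:,0]-60)&(p[:,:,2]<60)).astype(np.uint8)
    n,l,s,ce=cv2.connectedComponentsWithStats(m)
    for i in range(1,n):
        if s[i,4]>150:
            b=tobox(onplane(c,[ce[i]],75)[0])
            if 55<b[0]<95 and abs(b[1])<20:
                rows=range(s[i,1]+4,s[i,1]+s[i,3]-4); L=np.array([(np.where(l[r]==i)[0].min()-.5,r) for r in rows])
                print(s[i],'nose x',np.median([tobox(q)[0] for q in onplane(c,L,z)]).round(2))
o,c,p,d=pickle.load(open('w12.pkl','rb'));nose(c,p)
o,c=pickle.load(open('w3c.pkl','rb'));nose(c,np.load('w3p.npy'))
E
python3 - <<'E'
from meas import *
def nose(c,p,z=72.7):
    hsv=cv2.cvtColor(p,cv2.COLOR_RGB2HSV); m=((hsv[:,:,0]>6)&(hsv[:,:,0]<28)&(hsv[:,:,1]>170)&(hsv[:,:,2]>180)).astype(np.uint8)
    n,l,s,ce=cv2.connectedComponentsWithStats(m)
    for i in range(1,n):
        if s[i,4]>100:
            b=tobox(onplane(c,[ce[i]],75)[0])
            if 50<b[0]<95 and abs(b[1])<25:
                rows=range(s[i,1]+4,s[i,1]+s[i,3]-4); L=np.array([(np.where(l[r]==i)[0].min()-.5,r) for r in rows])
                print(s[i],'nose x',np.median([tobox(q)[0] for q in onplane(c,L,z)]).round(2))
for nm in('w8','w12'):
    o,c,p,d=pickle.load(open(nm+'.pkl','rb'));print(nm);nose(c,p)
o,c=pickle.load(open('w3c.pkl','rb'));print('w3');nose(c,np.load('w3p.npy'))
E
```

```text
w8
[334 170  27  31 716] nose x 74.58
w12
w3
[328  93  23  12 186] nose x 70.38
```

```bash
python3 - <<'E'
from meas import *
def f(nm,c,p,cols,rows):
    w=p.astype(float); v=w[:,:,0]-w[:,:,2]
    e=edge(v,rows,'x',*cols); print(nm,np.median(e[:,0]),np.median([tobox(q)[0] for q in onplane(c,e,72.7)]).round(2))
o,c,p,d=pickle.load(open('w12.pkl','rb')); f('w12',c,p,(270,290),range(177,200))
o,c=pickle.load(open('w3c.pkl','rb')); f('w3',c,np.load('w3p.npy'),(318,336),range(83,104))
E
```

```text
w12 278.40954773869345 69.62
w3 327.12857142857143 69.61
```

The catch nose is at box x 69.6, the same as in the earlier picture of it at rest, so it has fully sprung forward over the edge. I hand the job in.

```bash
python3 - <<'E'
from plant import manip
print(manip.finish_job())
E
```

```text
the job is handed in; nothing more can be done
None
```

The cover is back on the lamp box, latched and flush, and I handed the job in at about 17 s of the 54 s; no verdict is reported.

- **Hooking:** I took the cover farthest from the base and held it tilted at about 0.25 rad. I slid its lip under the ledge until contact showed as about 2.5 N. The pictures put the frame setting at about +6.7 mm.
- **Closing:** I swung the cover down onto the catch and let go. I then pressed the free end home with shut fingers.
- **Last checks:**
  - The plate top read 70.6 mm against the rim's 70.7–70.8 mm, with a slope under 0.002 rad.
  - The catch nose was at the same place as at rest (box x 69.6 mm both times), over the cover's edge.
  - The fingers were clear by about 120 mm.
- **Odd reading:** the sampled force while pressing stayed under 2 N, well below the 4 to 14 N expected. The last pictures still show the cover latched and flush.
- **Not checked:** I did not measure the bystanders again at the end. Nothing I did went near them.

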